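Clear and set up the bench press for a lamp back plate

TASK

Raise the presser foot of the green press fully with its red lever, then hold the scraper block and wipe every loose offcut off the bed into the blue catch tray (never touch the sharp offcuts with the fingers). Next, with the foot still up, lay the brass lamp back plate flat on the bed, its red spot centred under the foot and its terminal box towards the front, square to the press, lower the foot onto it fully with the lever, and only then turn the black knob on the head clockwise until it clicks over. Leave the scraper standing upright on its black mat and don't disturb the other things on the bench.

Things in the scene. Friction and masses are not known exactly. Their poses are not given: they have to be found in the camera images.
- press: Green bench press, fixed, placed differently each start. Origin on the bench under its bed; x to its column and head (away from the robot, within 0.2 rad), y to its catch tray, z up. In its frame, mm: column x 95 to 165, y -50 to 50, to z 200; the head overhangs the bed at x 40 to 165, y -35 to 35, z 130 to 200; the knob's sprung steel ball sits on the head at x = 98, to z 212
- bed (a point): Steel bed, middle of its top face, axes as the press: press frame (0, 0, 50) mm. The bed spans x -115 to 95, y -141 to 135; lips rise 10 mm above it along the front edge (x = -118) and the -y edge (y = -144); the +y edge (y = 135) is open
- tray (a point): Middle of the floor of the blue catch tray that joins the open +y edge of the bed, axes as the press: press frame (-49, 195, 6) mm. Inside x -163 to 65, y 135 to 251; walls 35 mm above the bench. Things pushed over the open edge fall into it
- foot_sole (a point): Middle of the presser foot's sole (30 x 36 mm, 12 mm thick, on a 12 mm shaft), always at press frame x = 60, y = 0. The sole is 9 mm above the bed with the lever at 0, and rises 35 mm per rad of lever; on a 10 mm plate it presses lightly, giving way about 1 mm
- lever (a joint): Angle of the foot's lift lever, rad, 0 (fully down, foot down) to 1.0 (fully up, foot raised). Starts nearly down. It stays where it is left; about 2 N at the grip moves it
- lever_pivot (a point): The lever's hinge, on the head's -y side: press frame (60, -35, 165) mm; the hinge axis is the press's x
- lever_grip (a point): Middle of the lever's red grip, a round bar 16 mm thick and 37 mm long along the lever, 95 mm from the pivot. The lever points to the press's -y, 0.5 rad below level at 0 and 0.5 rad above level at 1.0. It can be pinched from above, fingers closing along the press's x
- knob (a joint): Angle of the black lock knob on top of the head, rad, grows clockwise seen from above; starts near 0, stop at 1.4. From about 0.2 an orange nub on its rim pushes a sprung ball back; let go before 0.6 the knob springs back, past 0.6 it clicks over and runs on to about 1.0. The greatest resistance is about 0.15 N m
- knob_grip (a point): Knob's grip bar, 48 x 14 x 32 mm (its own x, y, z), the height to grip it: press frame (70, 0, 232) mm; the bar's top is at 244. Its x axis lies along the bar and turns with the knob (at 0 it is the press's x)
- scraper: Scraper block: weighted yellow blade 80 x 36 x 20 mm (x, y, z), with a wooden grip 44 x 26 x 40 mm upright on its middle; 60 mm high in all, about 0.16 kg. Origin at the middle of its underside, z up. Starts upright on the black mat
- mat: The scraper's place: black rubber mat, 180 x 140 x 4 mm, fixed, left or right of the press. Origin at the middle of its underside (its top 4 mm above the bench)
- plate: Brass back plate of a wall lamp, 150 x 60 x 10 mm (x, y, z), about 0.3 kg, origin at the middle of its underside, z up. Starts on a fixed cardboard sheet (220 x 130 x 4 mm) on the other side of the press from the mat. On it stands a white square terminal box 36 x 40 x 42 mm (x, y, z; top 52 mm above the underside) centred at x = -45, good to grip by; the other end is bare with a red spot
- pad (a point): Middle of the red spot (32 mm across) on the top face of the back plate, at plate x = +55, y = 0, z = 10 mm
- chip0: Loose offcut strip, 18 x 48 x 9 mm, 25 g, brass-coloured; starts flat on the bed in front of the head (3 to 6 of the six strips are there, the others are absent). Origin at the middle of its underside
- chip1: Loose offcut strip, 18 x 48 x 9 mm, 25 g, copper-coloured; starts flat on the bed in front of the head (3 to 6 of the six strips are there, the others are absent). Origin at the middle of its underside
- chip2: Loose offcut strip, 18 x 48 x 9 mm, 25 g, white-coloured; starts flat on the bed in front of the head (3 to 6 of the six strips are there, the others are absent). Origin at the middle of its underside
- chip3: Loose offcut strip, 18 x 48 x 9 mm, 25 g, brass-coloured; starts flat on the bed in front of the head (3 to 6 of the six strips are there, the others are absent). Origin at the middle of its underside
- chip4: Loose offcut strip, 18 x 48 x 9 mm, 25 g, orange-coloured; starts flat on the bed in front of the head (3 to 6 of the six strips are there, the others are absent). Origin at the middle of its underside
- chip5: Loose offcut strip, 18 x 48 x 9 mm, 25 g, copper-coloured; starts flat on the bed in front of the head (3 to 6 of the six strips are there, the others are absent). Origin at the middle of its underside
- jug: Red plastic jug, 160 mm high, 110 mm across, a bystander
- cleaner: White cleaner bottle with blue label, 170 mm high, 60 mm across, a bystander
- brush: Brush lying on the bench, a bystander
- bulb: White spot bulb standing on its 64 mm face, 94 mm high, a bystander
- driver: Screwdriver with green handle lying on the bench, a bystander
There are look-alikes about, which are no part of the job. Several things have the shape of the mat; the one meant has the colours described above.

How it is judged:
By the outcome, as a careful person would: the job done as asked, in the order asked, and still so for the second after the job is handed in, with the robot touching nothing.
Of chip0, chip1, chip2, chip3, chip4, chip5 only 3 to 6 are there at a start; the rules pass over those that are not, and their reading is None.
At some moment in a run one of scraper, plate may be knocked a few centimetres aside while the robot is not near it.
Once in a run the grip may slacken for a moment while it holds something.
It also fails if it takes over 184 s, if anything falls off the work surface, if the arm or the gripper's body presses on something with over 40 N, if the wrist force passes 120 N, or if a joint passes its speed limit or range.

ROBOT

A 6-joint arm with a two-finger parallel gripper is mounted at the origin on the work surface. World frame = base frame: x ahead of the robot, y to its left, z up, the work surface at z = 0. Lengths are in m, angles in rad, forces in N, time in s.
With the tool pointing down it reaches from about 0.35 to 0.775 m from the base axis. Payload 5.5 kg.
Tool frame: the origin (TCP) lies between the finger pads; the fingertips stand 8 mm ahead of it and the grasp point (between the pads) lies 11 mm behind it; z points along the fingers, y is the line along which they close (so a half turn about z gives the same grasp; the last joint's range is limited). The gripper opens to 85 mm and grips with 20 to 120 N. Pads are 22 mm wide; open, the fingers measure 114 mm over their backs; the gripper's body (76 mm by 85 mm) begins 54 mm behind the grasp point. The pads swing forward as they close: fully open they stand 13 mm farther back than shut.
Start: joints at [-1.467, 0.313, 0.046, 1.304, 0, 1.431], TCP at [0.139, -0.558, 0.239] pointing down, gripper open.
Joint ranges: [-2.76, 2.76], [-0.86, 1.69], [-1.03, 1.26], [-2.2, 2.34], [-1.47, 1.5], [-3.14, 3.14]. Speed limits (rad/s): [2.57, 2.57, 3.14, 3.14, 3.14, 3.14].

INTERFACE

Orientations are given as a unit quaternion [w, x, y, z].
In Python, from workcell import env gives the robot as it stands.
- The arm moves only by the tool move_arm, never from a script. Its argument "moves" is one flat list of numbers, 5 for each row, row after row: the shift along the world's x, y, z in m, then the turn about the world's z in rad, then the finger opening in m, from 0 to 0.0854. A call has 1 to 12 rows; each row is the pose to reach, as a shift and turn from the pose commanded when the call began; what a row does not reach only later rows make up. A row lasts 1/12 s, in which the tool goes at most 41.7 mm and 7.16 degrees, less where a joint would pass 70% of its speed; a pose out of reach is approached as far as the arm can. A call with a gripper value outside its range is refused whole. The fingers move at their own pace and stop on an object; "newtons" is the grip in N (left out, the last holds). Time passes only in rows, so rows that repeat a pose let the fingers close. It gives the time, the measured TCP pose, the force, the opening and the grip force at its end, in the units of the state.
- env.get_state(): the state, without advancing time (a new reading comes with each control period).
- env.read_camera(name): name is "scene" or "top"; returns a dict with "pixels" (384x512x3 uint8, red, green, blue), "camera_matrix" (3x3 intrinsics, pixels), "rvec" (rotation vector, rad) and "tvec" (3), from world to camera coordinates, as OpenCV has them. Camera axes: x right, y down, z forward; pixel columns grow to the right and rows downward; lengths in m; the calibration is good to about 2 mm. A picture is of the moment at which its call begins. There is no depth.
- env.hand_in(): hands the job in; it is judged then, once.
The state is a dict: "clock": time; "joint_pos": joint angles; "qvel": joint speeds; "tau": joint torques, N m; "tcp_pos": TCP position; "orientation": TCP orientation; "wrist_force": force on the tool from outside, world axes, zero at the start; "ft_torque": the same for the moment, N m; "finger_gap": finger opening in m; "grip_force": force on a finger pad.
Only numpy, scipy, OpenCV 4.12 (cv2) and the standard library are available. Lean on these libraries where they do the work, as an engineer would, in place of code of your own. Each camera call takes 0.05 s, during which the arm holds its last target. There are 200 camera calls.

## Working session

There is one attempt and no reset: what is moved stays moved. The work goes in short steps, Python scripts to look and compute and a tool call to move; the robot and the scene stay as the last step left them, time stands still between calls to the robot, and variables do not carry over. Pictures are saved under pics/ and viewed, at most 14 in all, crops included, and the job is handed in when it is done.

Besides the shell and the picture viewer there is one more tool, called after "Request:" in YAML: its name, and indented under it one key for each argument. move_arm: Moves the arm, as the interface text tells. Its arguments: {"type":"object","properties":{"moves":{"type":"array"},"newtons":{"type":"number"}},"required":["moves"]}

```bash
mkdir -p pics && ls && cat > h.py <<'E'
import numpy as np, cv2
from workcell import env
def cam(n):
    c=env.read_camera(n); return c
def ray(c,u,v,z):
    K=np.array(c["camera_matrix"]);R=cv2.Rodrigues(np.array(c["rvec"]))[0];t=np.array(c["tvec"]).ravel()
    o=-R.T@t; d=R.T@np.linalg.inv(K)@np.array([u,v,1.0]); s=(z-o[2])/d[2]; return o+s*d
def proj(c,P):
    return cv2.projectPoints(np.array(P,float).reshape(-1,1,3),np.array(c["rvec"]),np.array(c["tvec"]),np.array(c["camera_matrix"]),None)[0].reshape(-1,2)
def save(c,name,crop=None,f=1):
    im=np.array(c["pixels"])[:,:,::-1]
    if crop: u0,v0,u1,v1=crop; im=im[v0:v1,u0:u1]
    cv2.imwrite("pics/"+name,cv2.resize(im,None,fx=f,fy=f,interpolation=cv2.INTER_CUBIC))
E
python3 - <<'E'
from h import *
for n in("top","scene"):
    c=cam(n); save(c,n+"0.png",None,1.5)
    R=cv2.Rodrigues(np.array(c["rvec"]))[0]; print(n,-R.T@np.array(c["tvec"]).ravel(),c["camera_matrix"])
print(env.get_state())
E
```

```text
pics
top [ 0.18709333 -0.03444336  1.40374851] [[358.68410994   0.         252.15771748]
 [  0.         358.68410994 188.53838994]
 [  0.           0.           1.        ]]
scene [ 0.83502158 -0.69666083  1.08479276] [[387.78907688   0.         255.66596823]
 [  0.         387.78907688 191.18605485]
 [  0.           0.           1.        ]]
{'clock': 0.1, 'joint_pos': array([-1.46660705e+00,  3.13950389e-01,  4.50798302e-02,  1.30358078e+00,
        4.62834658e-06,  1.43117321e+00]), 'qvel': array([-0.00139711, -0.00222931,  0.00318101, -0.0003078 , -0.0008747 ,
       -0.00147464]), 'tau': array([ 2.44106275e-03, -4.81725061e+01,  2.99244422e+01,  1.27284622e-02,
       -1.70525509e-04, -1.40955314e-05]), 'tcp_pos': array([ 0.13874021, -0.5575578 ,  0.23847853]), 'orientation': array([-8.27334704e-04,  9.92578298e-01,  1.21604432e-01,  1.69738929e-05]), 'wrist_force': array([ 0.11289956,  0.45623693, -0.05914715]), 'ft_torque': array([ 0.03125215, -0.02891098, -0.02183166]), 'grip_force': 0.0, 'finger_gap': 0.08588025254857286}
```

View pics/top0.png

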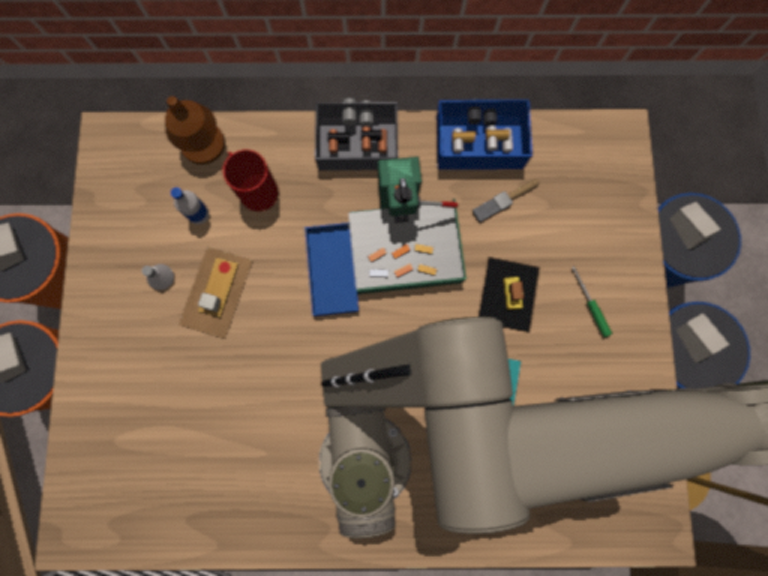

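View pics/scene0.png

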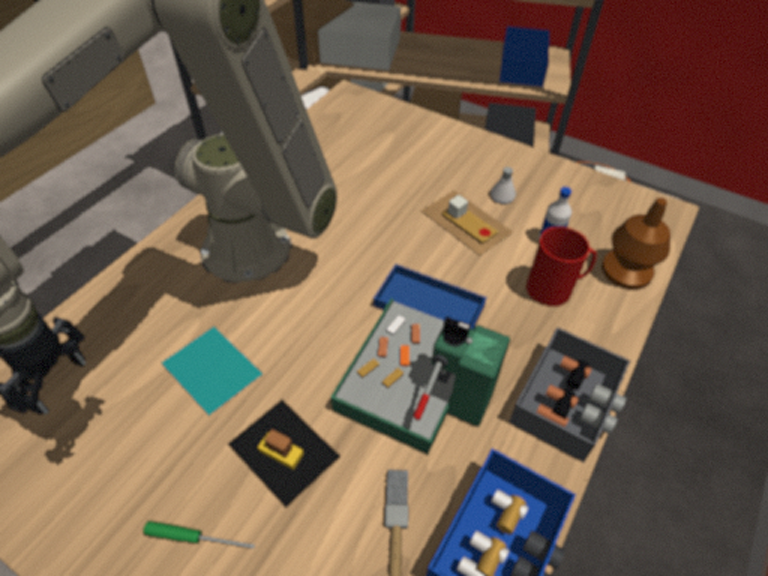

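The top view shows the press bed at (405,250) with 6 strips and the tray to its left. The black mat with the yellow scraper is at (510,293). The teal sheet at (515,380) and the dark bins are look-alikes. The plate is on cardboard at (217,293), with its white box at (208,302) and red spot at (224,267). Next I'll measure with masks and one enlarged crop.

```bash
cat >> h.py <<'E'
def hsv(c): return cv2.cvtColor(np.array(c["pixels"]),cv2.COLOR_RGB2HSV)
def blobs(m,lo=4,box=None):
    m=m.astype(np.uint8)
    if box: k=np.zeros_like(m); u0,v0,u1,v1=box; k[v0:v1,u0:u1]=1; m=m*k
    n,l,s,ce=cv2.connectedComponentsWithStats(m)
    return [(s[i,4],ce[i],cv2.minAreaRect(np.argwhere(l==i)[:,::-1].astype(np.float32)),l==i) for i in np.argsort(-s[:,4]) if i and s[i,4]>=lo]
E
python3 - <<'E'
from h import *
c=cam("top"); im=np.array(c["pixels"]); H=hsv(c)
save(c,"top1.png",(190,90,370,230),4)
h,s,v=H[...,0].astype(int),H[...,1].astype(int),H[...,2].astype(int)
def show(n,m,z,box,k=2,lo=6):
    for a,ce,r,_ in blobs(m,lo,box)[:k]:
        q=cv2.boxPoints(r); print(n,a,ce.round(1),ray(c,*ce,z)[:2].round(4),"sz",np.round(r[1],1),[ray(c,*p,z)[:2].round(3).tolist() for p in q])
show("bed",(s<40)&(v>110),.05,(225,125,320,200),1)
show("tray",(h>100)&(h<120)&(s>150),.02,(195,140,245,215),1)
show("mat",(v<45),.004,(310,165,365,225),1)
show("yellow",(h>20)&(h<32)&(s>150),.02,(325,175,355,215),2)
show("brass",(h>15)&(h<32)&(s>170),.01,(120,160,175,230),2)
show("red",((h<6)|(h>174))&(s>150),.01,(140,170,160,190),2)
show("box",(s<45)&(v>140),.052,(120,185,160,215),2)
show("grip",((h<6)|(h>174))&(s>150)&(v>80),.12,(290,125,312,145),1)
show("chips",(h>5)&(h<28)&(s>110)&(v>120),.059,(230,155,300,190),6)
show("whitechip",(s<30)&(v>215),.059,(235,170,270,190),2)
E
```

```text
bed 2391 [266.9 168.1] [ 0.5233 -0.0949] sz [51.7 72. ] [[0.633, 0.044], [0.664, -0.239], [0.456, -0.254], [0.427, 0.021]]
tray 1583 [220.5 180. ] [0.4832 0.0874] sz [57.9 29.1] [[0.599, 0.154], [0.609, 0.038], [0.375, 0.018], [0.366, 0.13]]
mat 1045 [338.4 195.5] [ 0.4215 -0.3785] sz [33.2 42.9] [[0.347, -0.297], [0.517, -0.334], [0.492, -0.464], [0.324, -0.424]]
yellow 154 [340.5 196.1] [ 0.4162 -0.3826] sz [22. 11.] [[0.461, -0.362], [0.466, -0.406], [0.379, -0.412], [0.374, -0.369]]
red 31 [149.3 177.7] [0.4964 0.3714] sz [5. 5.] [[0.508, 0.381], [0.507, 0.361], [0.487, 0.36], [0.487, 0.38]]
box 83 [137.9 200.4] [0.3989 0.3984] sz [9.5 8.5] [[0.389, 0.42], [0.42, 0.412], [0.408, 0.377], [0.377, 0.385]]
grip 26 [299.5 135.6] [ 0.6305 -0.2157] sz [9.2 2.5] [[0.629, -0.198], [0.639, -0.2], [0.632, -0.234], [0.623, -0.232]]
chips 52 [267.1 167. ] [ 0.5251 -0.0953] sz [ 4.6 11.4] [[0.519, -0.072], [0.545, -0.108], [0.53, -0.118], [0.504, -0.082]]
chips 46 [284.3 179.5] [ 0.4757 -0.1605] sz [11.1  4. ] [[0.474, -0.138], [0.489, -0.143], [0.477, -0.184], [0.462, -0.179]]
chips 44 [282.  165.6] [ 0.5306 -0.1532] sz [10.5  3.9] [[0.527, -0.132], [0.542, -0.135], [0.535, -0.175], [0.52, -0.172]]
chips 40 [251.1 169.6] [ 0.5155 -0.0336] sz [ 3.6 10.3] [[0.513, -0.012], [0.531, -0.048], [0.518, -0.054], [0.5, -0.018]]
chips 40 [268.7 180. ] [ 0.4739 -0.1007] sz [ 3.6 10.7] [[0.47, -0.079], [0.489, -0.116], [0.476, -0.122], [0.458, -0.085]]
whitechip 18 [252.  181.5] [ 0.4685 -0.0368] sz [1. 8.] [[0.471, -0.021], [0.47, -0.052], [0.466, -0.052], [0.467, -0.021]]
```

View pics/top1.png

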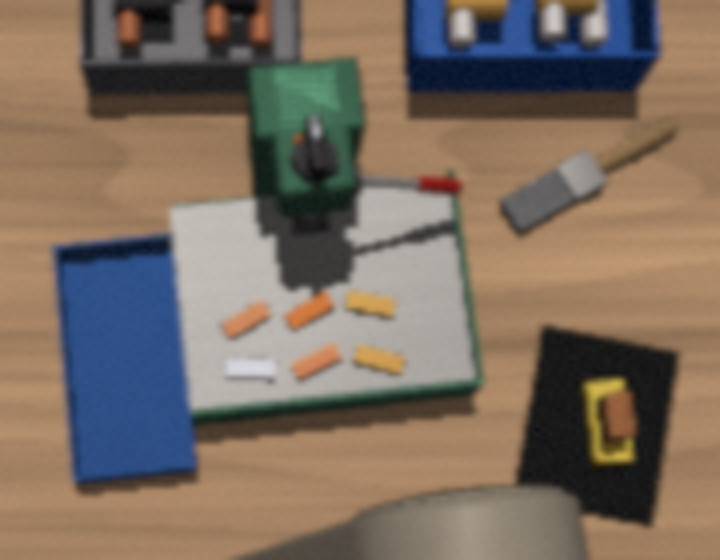

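The enlarged crop confirms the targets. The black mat with the yellow blade and wooden grip is at crop (610,420), and the six strips lie at z=50 in front of the head. The red lever grip is at (440,185) and the knob at (315,150). Next I'll fit the press pose from the bed edges.

```bash
cat > press.py <<'E'
from h import *
c=cam("top"); S=cv2.GaussianBlur(hsv(c)[...,1].astype(np.float32),(3,3),0)
def cross(a,i0,i1,th):  # first sub-pixel rise through th going i0->i1
    st=1 if i1>i0 else -1
    for i in range(i0,i1,st):
        if a[i]<th<=a[i+st]: return i+st*(th-a[i])/(a[i+st]-a[i])
L=[ray(c,u,v,.05)[:2] for v in range(150,186,2) if (u:=cross(S[v],245,222,110)) is not None]
Rt=[ray(c,u,v,.05)[:2] for v in range(145,180,2) if (u:=cross(S[v],297,320,90)) is not None]
F=[ray(c,u,v,.06)[:2] for u in range(245,306,3) if (v:=cross(S[:,u],186,200,90)) is not None]
def fit(P):
    vx,vy,x,y=cv2.fitLine(np.array(P,np.float32),cv2.DIST_HUBER,0,.01,.01).ravel(); return np.array([x,y]),np.arctan2(vy,vx)
l,r,f=fit(L),fit(Rt),fit(F)
w=lambda a:(a+np.pi/2)%np.pi-np.pi/2
a=[w(l[1]),w(r[1]),w(f[1]-np.pi/2)]
print("yaw left,right,front",np.round(a,3))
th=(a[0]+a[2]*1.2+a[1]*.6)/2.8
ex=np.array([np.cos(th),np.sin(th)]);ey=np.array([-ex[1],ex[0]])
yl,yr=l[0]@ey-.135,r[0]@ey+.141; xf=f[0]@ex+.115
print("y from left,right",yl,yr)
o=ex*xf+ey*(yl+yr)/2; print("origin",o,"yaw",th)
np.save("press.npy",[*o,th])
E
python3 press.py; python3 - <<'E'
from h import *
x,y,t=np.load("press.npy"); R=np.array([[np.cos(t),-np.sin(t)],[np.sin(t),np.cos(t)]])
def W(p): p=np.array(p,float)/1e3; q=R@p[:2]+[x,y]; return [*q,p[2]]
P=[W(p) for p in [(95,135,50),(95,-141,50),(-115,-141,60),(-115,135,60),(-115,135,50),(40,35,200),(40,-35,200),(165,35,200),(70,0,244),(60,-35,165),(60,-35-95*np.cos(.5),165-95*np.sin(.5)),(-163,251,35),(65,251,35)]]
for n in("top","scene"):
    c=cam(n); im=np.array(c["pixels"])[:,:,::-1].copy(); pp=proj(c,P)
    box=(190,90,330,220) if n=="top" else (210,165,360,310); f=5 if n=="top" else 4
    u0,v0,u1,v1=box; k=cv2.resize(im[v0:v1,u0:u1],None,fx=4,fy=4,interpolation=cv2.INTER_CUBIC)
    for p in pp: cv2.circle(k,tuple(int(q) for q in ((p-[u0,v0])*4+1.5)),3,(255,0,255),1)
    cv2.imwrite(f"pics/chk_{n}.png",k)
a,b=cv2.imread("pics/chk_top.png"),cv2.imread("pics/chk_scene.png")
h=max(a.shape[0],b.shape[0]); k=np.zeros((h,a.shape[1]+b.shape[1],3),np.uint8);k[:a.shape[0],:a.shape[1]]=a;k[:b.shape[0],a.shape[1]:]=b
cv2.imwrite("pics/chk.png",cv2.resize(k,None,fx=.68,fy=.68,interpolation=cv2.INTER_AREA)); print(k.shape)
E
```

```text
yaw left,right,front [0.104 0.109 0.103]
y from left,right -0.155368 -0.17166916
origin [ 0.5381599  -0.10786091] yaw 0.1047112
(580, 1160, 3)
```

View pics/chk.png

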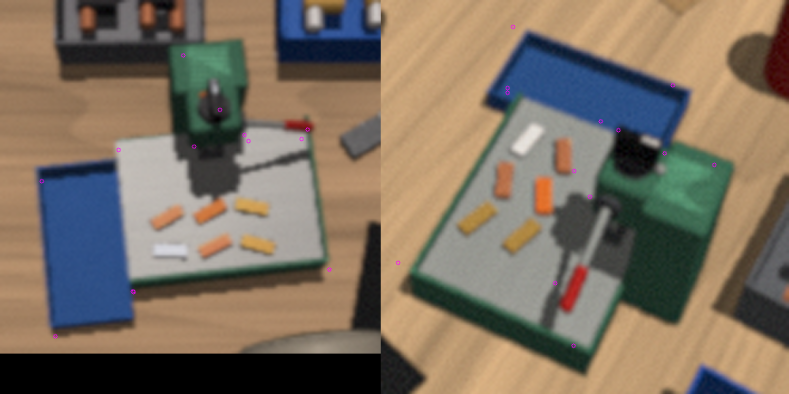

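The overlay shows the saturation thresholds locked onto the outer lip, since the predicted points sit about 11 mm too near. I'll switch to brightness edges.

```bash
python3 - <<'E'
from h import *
c=cam("top");I=np.array(c["pixels"])
print(I[184:198,280].tolist()); print(I[170,298:314].tolist()); print(I[165,226:244].tolist()); print(I[134:146,243].tolist());
E
```

```text
[[177, 172, 166], [177, 172, 167], [170, 167, 162], [143, 148, 140], [91, 111, 97], [48, 73, 59], [28, 43, 33], [37, 39, 29], [63, 51, 38], [77, 60, 47], [77, 60, 46], [75, 61, 46], [100, 79, 59], [151, 121, 91]]
[[172, 168, 164], [171, 166, 162], [170, 165, 160], [172, 166, 162], [170, 166, 161], [170, 166, 162], [171, 167, 162], [163, 159, 154], [135, 134, 129], [90, 102, 89], [101, 105, 82], [138, 121, 92], [159, 128, 97], [163, 129, 99], [162, 130, 99], [162, 128, 97]]
[[46, 80, 137], [46, 79, 136], [46, 81, 137], [46, 79, 136], [47, 81, 137], [48, 80, 138], [47, 81, 136], [65, 90, 139], [115, 123, 148], [161, 159, 161], [184, 180, 175], [189, 185, 180], [190, 185, 180], [190, 185, 180], [189, 184, 178], [189, 184, 179], [190, 185, 180], [189, 185, 178]]
[[164, 128, 97], [164, 129, 98], [164, 129, 98], [163, 130, 98], [165, 131, 100], [154, 128, 100], [148, 145, 129], [180, 176, 168], [191, 187, 182], [191, 186, 181], [191, 187, 181], [190, 187, 181]]
```

```bash
cat > press.py <<'E'
from h import *
c=cam("top"); I=np.array(c["pixels"]).astype(np.float32); R=I[...,0]; B=I[...,2]
def cross(a,i0,i1,th):
    st=1 if i1>i0 else -1
    for i in range(i0,i1,st):
        if a[i]>th>=a[i+st]: return i+st*(th-a[i])/(a[i+st]-a[i])
def line(g,z):
    P=np.array([ray(c,u,v,z)[:2] for u,v in g if u is not None and v is not None],np.float32)
    vx,vy,x,y=cv2.fitLine(P,cv2.DIST_HUBER,0,.01,.01).ravel(); a=np.arctan2(vy,vx)
    return np.array([x,y]),a
l=line([(cross(R[v],245,225,118),v) for v in range(150,186,2)],.05)
r=line([(cross(B[v],300,320,120),v) for v in range(148,184,2)],.05)
f=line([(u,cross(R[:,u],186,200,118)) for u in range(245,303,3)],.06)
b=line([(u,cross(B[:,u],146,132,140)) for u in range(236,250,2)],.05)
w=lambda a:(a+np.pi/2)%np.pi-np.pi/2
a=[w(l[1]),w(r[1]),w(f[1]-np.pi/2),w(b[1]-np.pi/2)]
print("yaws",np.round(a,3))
th=(a[0]+a[2]*1.3+a[1]*.8)/3.1
ex=np.array([np.cos(th),np.sin(th)]);ey=np.array([-ex[1],ex[0]])
yy=[l[0]@ey-.135,r[0]@ey+.141]; xx=[f[0]@ex+.115,b[0]@ex-.095]
print("y",yy,"x",xx)
o=ex*np.mean(xx)+ey*np.mean(yy); print("origin",o,"yaw",th)
np.save("press.npy",[*o,th])
E
cat >> h.py <<'E'
import os
if os.path.exists("press.npy"):
    PX,PY,PT=np.load("press.npy"); PR=np.array([[np.cos(PT),-np.sin(PT)],[np.sin(PT),np.cos(PT)]])
def W(p): p=np.array(p,float)/1e3; q=PR@p[:2]+[PX,PY]; return np.array([*q,p[2]])
def toP(q): return PR.T@(np.array(q[:2])-[PX,PY])*1e3
E
python3 press.py; python3 - <<'E'
from h import *
P=[W(p) for p in [(95,135,50),(95,-141,50),(-115,-141,60),(-115,135,60),(-115,135,50),(40,35,200),(40,-35,200),(165,35,200),(70,0,244),(60,-35,165),(60,-35-95*np.cos(.45),165-95*np.sin(.45)),(-163,251,35),(65,251,35)]]
ks=[]
for n in("top","scene"):
    c=cam(n); im=np.array(c["pixels"])[:,:,::-1].copy(); pp=proj(c,P)
    u0,v0,u1,v1=(200,95,330,220) if n=="top" else (235,165,355,290)
    k=cv2.resize(im[v0:v1,u0:u1],None,fx=3.1,fy=3.1,interpolation=cv2.INTER_CUBIC)
    for p in pp: cv2.circle(k,tuple(int(q) for q in ((p-[u0,v0])*3.1+1)),3,(255,0,255),1)
    ks.append(k)
cv2.imwrite("pics/chk2.png",np.hstack(ks))
h=hsv(c).astype(int);m=((h[...,0]<6)|(h[...,0]>174))&(h[...,1]>150)&(h[...,2]>80)
print("lever",proj(c,P[10:11]),[(a,ce) for a,ce,_,_ in blobs(m,6,(270,200,330,290))[:2]])
s=env.get_state();print(s["tcp_pos"])
E
```

```text
yaws [0.104 0.098 0.106 0.092]
y [np.float32(-0.15806584), np.float32(-0.1585631)] x [np.float32(0.542063), np.float32(0.5378305)]
origin [ 0.5534207  -0.10164361] yaw 0.103570275
lever [[279.2272622  269.60406048]] [(np.int32(65), array([280.21538462, 270.98461538]))]
[ 0.13879872 -0.55800487  0.2392979 ]
```

View pics/chk2.png

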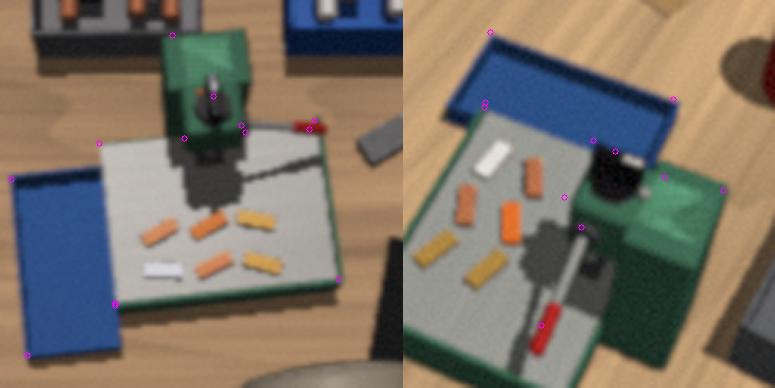

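The press pose fits both views: origin (0.553, -0.102), yaw 0.104. Now I'm moving to above the lever grip.

Request:
move_arm:
  moves: [0.04,0.03,0.02,0.12,0.085,0.08,0.06,0.02,0.24,0.085,0.12,0.085,0.02,0.36,0.085,0.16,0.113,0.02,0.48,0.085,0.2,0.141,0.02,0.6,0.085,0.24,0.17,0.02,0.72,0.085,0.28,0.198,0.02,0.84,0.085,0.32,0.226,0.02,0.96,0.085,0.36,0.254,0.02,1.08,0.085,0.4,0.282,0.02,1.2,0.085,0.44,0.31,0.02,1.32,0.085,0.487,0.3435,0.0,1.431,0.085]
  newtons: 40

```text
clock: 1.5
tcp_pos: [0.5465, -0.2707, 0.2548]
orientation: [0.001, 0.667, 0.745, 0.0]
wrist_force: [0.7, -0.7, 0.3]
finger_gap: 0.0848
grip_force: 0.0
```

Request:
move_arm:
  moves: [0,0,0,0,0.06,0,0,0,0,0.06,0,0,0,0,0.06,0,0,0,0,0.06]

```text
clock: 1.83
tcp_pos: [0.5438, -0.2726, 0.2536]
orientation: [0.0, 0.67, 0.742, -0.0]
wrist_force: [-0.1, -0.6, -1.3]
finger_gap: 0.0603
grip_force: 0.0
```

Request:
move_arm:
  moves: [0.04,0.028,0,0,0.06,0.0815,0.058,0,0,0.06,0.0815,0.058,0,0,0.06,0.0815,0.058,-0.03,0,0.06,0.0815,0.058,-0.06,0,0.06,0.0815,0.058,-0.09,0,0.06,0.0815,0.058,-0.12,0,0.06,0.0815,0.058,-0.14,0,0.06,0.0815,0.058,-0.14,0,0.06]

```text
clock: 2.58
tcp_pos: [0.6219, -0.2142, 0.1085]
orientation: [-0.004, 0.671, 0.742, -0.001]
wrist_force: [-1.0, 0.4, -0.6]
finger_gap: 0.0599
grip_force: 0.0
```

```bash
python3 - <<'E'
from h import *
c=cam("scene"); save(c,"lev.png",(240,170,340,290),5)
print(env.get_state()["tcp_pos"],proj(c,[env.get_state()["tcp_pos"]]))
E
```

```text
[ 0.62330469 -0.21458728  0.11133277] [[278.39971139 271.15723544]]
```

View pics/lev.png

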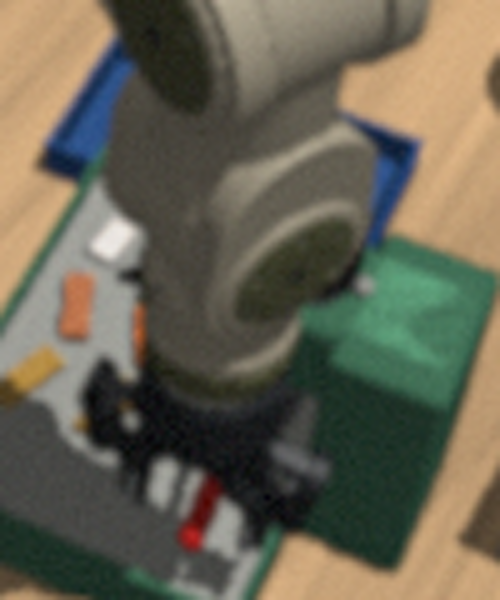

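The grip bar, at crop (200,515), lies between the open fingers. Closing now.

Request:
move_arm:
  moves: [0,0,0,0,0.01,0,0,0,0,0.01,0,0,0,0,0.01,0,0,0,0,0.01,0,0,0,0,0.01,0,0,0,0,0.01]
  newtons: 25

```text
clock: 3.13
tcp_pos: [0.6277, -0.2143, 0.115]
orientation: [0.002, 0.669, 0.743, 0.001]
wrist_force: [4.9, -0.3, 1.2]
finger_gap: 0.0149
grip_force: 26.8
```

```bash
python3 - <<'E'
from h import *
s=env.get_state();t=s["tcp_pos"];print(t,s["wrist_force"],s["finger_gap"],s["grip_force"],toP(t))
for k in np.linspace(0,1.05,8):
    f=-.5+k; p=W((60,-35-95*np.cos(f),165+95*np.sin(f)));p0=W((60,-35-95*np.cos(-.5),165+95*np.sin(-.5))); print(round(k,2),(p-p0).round(4))
E
```

```text
[ 0.6276814  -0.21431023  0.11503696] [ 4.9041442  -0.31359258  1.22280277] 0.014901398180028827 26.759271919727325 [  62.21467798 -119.74034093]
0.0 [0. 0. 0.]
0.15 [ 0.0006 -0.0058  0.013 ]
0.3 [ 0.001  -0.0097  0.0267]
0.45 [ 0.0012 -0.0114  0.0408]
0.6 [ 0.0012 -0.0111  0.055 ]
0.75 [ 0.0009 -0.0086  0.069 ]
0.9 [ 0.0004 -0.0041  0.0825]
1.05 [-0.0002  0.0024  0.0952]
```

Request:
move_arm:
  moves: [0.003,-0.004,0.008,0,0.01,0.004,-0.007,0.018,0,0.01,0.004,-0.01,0.028,0,0.01,0.004,-0.011,0.038,0,0.01,0.004,-0.0115,0.048,0,0.01,0.004,-0.011,0.058,0,0.01,0.004,-0.009,0.068,0,0.01,0.0035,-0.006,0.078,0,0.01,0.003,-0.003,0.086,0,0.01,0.003,0,0.092,0,0.01,0.003,0.001,0.095,0,0.01,0.003,0.001,0.096,0,0.01]

```text
clock: 4.13
tcp_pos: [0.6277, -0.212, 0.2099]
orientation: [-0.001, 0.669, 0.743, -0.001]
wrist_force: [-5.7, 1.8, -8.8]
finger_gap: 0.0148
grip_force: 24.6
```

```bash
python3 - <<'E'
from h import *
s=env.get_state();t=s["tcp_pos"];print(t,s["wrist_force"],s["finger_gap"],toP(t))
E
```

```text
[ 0.62765848 -0.21201476  0.20994986] [-5.74089389  1.79320507 -8.82707705] 0.014778872721554277 [  62.42919964 -117.45480422]
```

Request:
move_arm:
  moves: [0,0,-0.005,0,0.05,0,0,-0.005,0,0.05,0,0,-0.005,0,0.05,0,0,0.03,0,0.06,0,-0.02,0.06,0.12,0.085,-0.04,-0.06,0.06,0.24,0.085,-0.06,-0.09,0.06,0.36,0.085,-0.08,-0.12,0.06,0.48,0.085,-0.08,-0.12,0.06,0.6,0.085,-0.08,-0.12,0.06,0.72,0.085,-0.08,-0.12,0.06,0.84,0.085,-0.08,-0.12,0.06,0.96,0.085]

```text
clock: 5.13
tcp_pos: [0.5493, -0.3343, 0.2709]
orientation: [0.002, 0.248, 0.969, -0.001]
wrist_force: [0.1, 0.6, 0.8]
finger_gap: 0.0851
grip_force: 0.0
```

```bash
python3 - <<'E'
from h import *
p=np.load("press.npy"); p[:2]+=.0015*np.array([np.cos(p[2]),np.sin(p[2])]); np.save("press.npy",p)
ct,cs=cam("top"),cam("scene")
for n,c in(("top",ct),("scene",cs)):
    H=hsv(c).astype(int);h,s,v=H[...,0],H[...,1],H[...,2]
    box=(300,165,370,225) if n=="top" else (150,265,230,340)
    y=(h>20)&(h<34)&(s>150)&(v>60)
    b=(h<=18)&(s>90)&(v>50)
    for nm,m in(("y",y),("b",b)):
        for a,ce,r,_ in blobs(m,15,box)[:3]: print(n,nm,a,ce.round(1),np.round(r[0],1),np.round(r[1],1),round(r[2],1))
a=np.array(ct["pixels"])[165:225,300:370,::-1]; b=np.array(cs["pixels"])[265:340,150:230,::-1]
A=cv2.resize(a,(350,300),interpolation=cv2.INTER_CUBIC);B=cv2.resize(b,(320,300),interpolation=cv2.INTER_CUBIC)
cv2.imwrite("pics/scr.png",np.hstack([A,B]))
E
```

```text
top y 42 [344.1 202.5] [343.5 203. ] [4.9 9.8] 63.4
top b 934 [357.7 203.4] [345.5 194.5] [47. 59.] -0.0
top b 22 [345.8 196.6] [346.  197.5] [3.9 8.6] 33.7
scene y 240 [188.3 303. ] [186.4 299.7] [30.  15.2] 26.6
scene b 3154 [188.7 305.2] [189.5 302. ] [74. 79.] 90.0
scene b 200 [185.4 294.8] [185.3 294.9] [18.3 12.1] 26.6
```

View pics/scr.png

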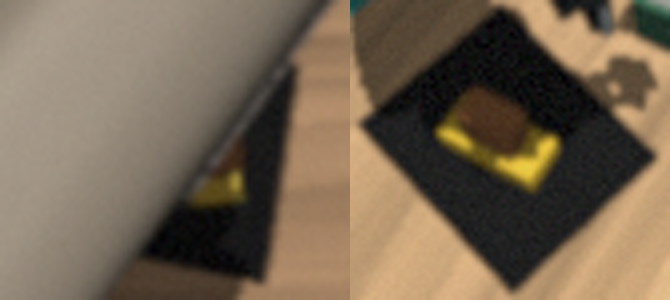

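```bash
python3 - <<'E'
from h import *
c=cam("scene")
f=lambda u,v,z:ray(c,150+(u-350)/4-.4,265+v/4-.4,z)
for z,pts in((.024,[(437,126),(530,177),(561,143)]),(.004,[(437,140),(534,193),(559,160)]),(.064,[(468,86),(532,117),(515,155)])):
    print(z,[f(u,v,z)[:2].round(4).tolist() for u,v in pts])
cc=ray(c,185.3,294.9,.05)
print(cc)
E
```

```text
0.024 [[0.3814, -0.4066], [0.4619, -0.4014], [0.4652, -0.3693]]
0.004 [[0.3799, -0.4096], [0.4646, -0.4038], [0.4648, -0.3744]]
0.064 [[0.3977, -0.3825], [0.4504, -0.3771], [0.4576, -0.4055]]
[ 0.42359946 -0.38995532  0.05      ]
```

Scraper is at about (0.4205, -0.387), yaw 0.07. Both views agree to within 3 mm.

Request:
move_arm:
  moves: [-0.04,-0.016,-0.01,0.12,0.085,-0.08,-0.032,-0.03,0.24,0.085,-0.12,-0.048,-0.06,0.36,0.085,-0.129,-0.053,-0.1,0.48,0.085,-0.129,-0.053,-0.13,0.57,0.085,-0.129,-0.053,-0.15,0.57,0.07,-0.129,-0.053,-0.17,0.57,0.065,-0.129,-0.053,-0.19,0.57,0.065,-0.129,-0.053,-0.21,0.57,0.065,-0.129,-0.053,-0.225,0.57,0.065,-0.129,-0.053,-0.234,0.57,0.065,-0.129,-0.053,-0.234,0.57,0.065]

```text
clock: 6.28
tcp_pos: [0.4194, -0.385, 0.0338]
orientation: [-0.001, -0.031, 1.0, 0.001]
wrist_force: [0.0, -0.5, -0.7]
finger_gap: 0.065
grip_force: 0.0
```

Request:
move_arm:
  moves: [0,0,0,0,0.04,0,0,0,0,0.015,0,0,0,0,0.015,0,0,0,0,0.015,0,0,0,0,0.015,0,0,0,0,0.015,0,0,0,0,0.015]
  newtons: 70

```text
clock: 6.87
tcp_pos: [0.4208, -0.3869, 0.0369]
orientation: [0.001, -0.031, 1.0, -0.001]
wrist_force: [0.2, 0.2, 6.5]
finger_gap: 0.0253
grip_force: 69.6
```

```bash
python3 - <<'E'
from h import *
s=env.get_state();print(s["tcp_pos"])
for p in[(-15,-108,0),(-15,140,0),(-72,-108,0),(-72,140,0)]: print(p,W(p).round(4),(W(p)-s["tcp_pos"])[:2].round(4))
print(PT)
E
```

```text
[ 0.42082314 -0.38689403  0.03692569]
(-15, -108, 0) [ 0.5512 -0.2105  0.    ] [0.1303 0.1764]
(-15, 140, 0) [0.5255 0.0362 0.    ] [0.1047 0.4231]
(-72, -108, 0) [ 0.4945 -0.2164  0.    ] [0.0736 0.1705]
(-72, 140, 0) [0.4688 0.0303 0.    ] [0.048  0.4172]
0.103570275
```

Request:
move_arm:
  moves: [0,0,0.03,0,0.015,0,0,0.06,0,0.015,0.01,0.015,0.09,0.02,0.015,0.033,0.045,0.105,0.041,0.015,0.055,0.075,0.105,0.041,0.015,0.078,0.105,0.105,0.041,0.015,0.1,0.135,0.105,0.041,0.015,0.12,0.165,0.105,0.041,0.015,0.13,0.176,0.1,0.041,0.015,0.13,0.176,0.08,0.041,0.015,0.13,0.176,0.06,0.041,0.015,0.13,0.176,0.053,0.041,0.015]

```text
clock: 7.87
tcp_pos: [0.5484, -0.2086, 0.0855]
orientation: [-0.002, -0.053, 0.999, 0.001]
wrist_force: [-0.1, 0.9, -1.7]
finger_gap: 0.0252
grip_force: 69.2
```

```bash
python3 - <<'E'
from h import *
s=env.get_state();print(s["tcp_pos"],s["wrist_force"],s["finger_gap"],toP(s["tcp_pos"]))
c=cam("scene"); save(c,"wipe0.png",(180,150,340,300),4)
E
```

```text
[ 0.54835007 -0.2086135   0.0854716 ] [-0.14974703  0.92961404 -1.72945057] 0.025156181920864207 [ -17.60258791 -105.87244868]
```

View pics/wipe0.png

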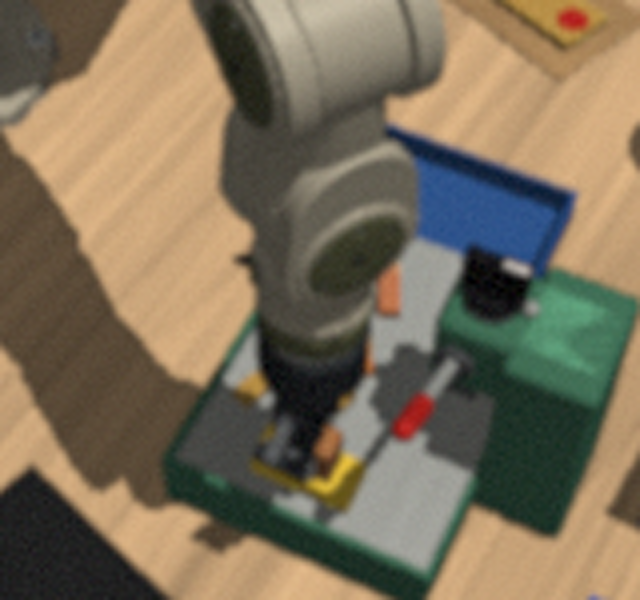

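The lever is up, and the scraper is on the bed behind the strips. Wiping the far row first.

Request:
move_arm:
  moves: [0,0,-0.003,0,0.015,0,0,-0.0055,0,0.015,0,0,-0.0055,0,0.015]

```text
clock: 8.17
tcp_pos: [0.5501, -0.2106, 0.0834]
orientation: [0.0, -0.052, 0.999, -0.0]
wrist_force: [0.5, 0.1, -0.6]
finger_gap: 0.0256
grip_force: 69.2
```

Request:
move_arm:
  moves: [-0.0015,0.015,0,0,0.015,-0.003,0.03,0,0,0.015,-0.0045,0.045,0,0,0.015,-0.006,0.06,0,0,0.015,-0.008,0.075,0,0,0.015,-0.0095,0.09,0,0,0.015,-0.011,0.105,0,0,0.015,-0.0125,0.12,0,0,0.015,-0.014,0.135,0,0,0.015,-0.0155,0.15,0,0,0.015,-0.017,0.165,0,0,0.015,-0.0185,0.18,0,0,0.015]

```text
clock: 9.17
tcp_pos: [0.5311, -0.0282, 0.083]
orientation: [0.0, -0.052, 0.999, 0.0]
wrist_force: [-0.1, -0.5, -1.1]
finger_gap: 0.0249
grip_force: 69.3
```

```bash
python3 - <<'E'
from h import *
s=env.get_state();print(s["tcp_pos"],s["wrist_force"],s["finger_gap"],toP(s["tcp_pos"]),s["orientation"])
E
```

```text
[ 0.53114023 -0.0281651   0.08301966] [-0.10149098 -0.52900041 -1.14684035] 0.024927448351471527 [-16.06451398  75.38823354] [ 4.94941376e-05 -5.23555209e-02  9.98628508e-01  2.24948799e-05]
```

Request:
move_arm:
  moves: [-0.0015,0.015,0,0,0.015,-0.003,0.03,0,0,0.015,-0.0045,0.045,0,0,0.015,-0.006,0.058,0,0,0.015,-0.007,0.068,0.0,0,0.015,-0.007,0.07,0.0,0,0.015,-0.006,0.06,0.02,0,0.015,-0.006,0.06,0.05,0,0.015,-0.006,0.04,0.08,0,0.015,-0.02,0.0,0.08,0,0.015,-0.03,-0.04,0.08,0,0.015,-0.038,-0.08,0.08,0,0.015]

```text
clock: 10.17
tcp_pos: [0.4932, -0.1113, 0.1639]
orientation: [0.001, -0.053, 0.999, -0.001]
wrist_force: [1.0, -0.9, -1.1]
finger_gap: 0.0251
grip_force: 69.6
```

```bash
python3 - <<'E'
from h import *
s=env.get_state();t=s["tcp_pos"];print(t,s["wrist_force"],s["finger_gap"],toP(t))
print((W((-72,-108,84))-t).round(4))
c=cam("scene"); save(c,"wipe1.png",(180,150,340,300),4)
E
```

```text
[ 0.49316997 -0.11126995  0.16390675] [ 1.01323387 -0.8962316  -1.11967688] 0.025052260216950013 [-62.4231141   -3.34571918]
[ 0.0013 -0.1051 -0.0799]
```

View pics/wipe1.png

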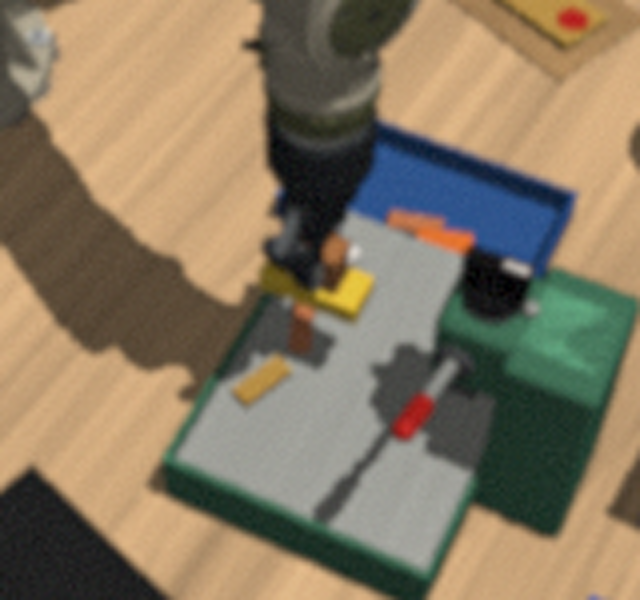

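The far-row strips went over the edge. They show at (430,230) on the tray side. The near row, copper (300,330), brass (262,380) and white (355,255), remains and is next.

Request:
move_arm:
  moves: [0,-0.035,0,0,0.015,0.001,-0.07,0,0,0.015,0.001,-0.105,0,0,0.015,0.001,-0.105,-0.03,0,0.015,0.001,-0.105,-0.06,0,0.015,0.001,-0.105,-0.075,0,0.015,0.001,-0.105,-0.08,0,0.015,0.001,-0.105,-0.08,0,0.015,0.001,-0.105,-0.08,0,0.015]

```text
clock: 10.97
tcp_pos: [0.4945, -0.2151, 0.083]
orientation: [-0.0, -0.052, 0.999, -0.0]
wrist_force: [-0.7, -1.6, -1.2]
finger_gap: 0.0255
grip_force: 70.7
```

```bash
python3 - <<'E'
from h import *
s=env.get_state();t=s["tcp_pos"];print(t,s["wrist_force"],s["finger_gap"],toP(t))
E
```

```text
[ 0.49445793 -0.21511112  0.08304073] [-0.69878257 -1.59295905 -1.18620607] 0.025495009441039915 [ -71.87769178 -106.76359591]
```

Request:
move_arm:
  moves: [-0.0015,0.015,0,0,0.015,-0.003,0.03,0,0,0.015,-0.0045,0.045,0,0,0.015,-0.006,0.06,0,0,0.015,-0.008,0.075,0,0,0.015,-0.0095,0.09,0,0,0.015,-0.011,0.105,0,0,0.015,-0.0125,0.12,0,0,0.015,-0.014,0.135,0,0,0.015,-0.0155,0.15,0,0,0.015,-0.017,0.165,0,0,0.015,-0.0185,0.18,0,0,0.015]

```text
clock: 11.97
tcp_pos: [0.4751, -0.0327, 0.083]
orientation: [-0.0, -0.053, 0.999, 0.0]
wrist_force: [-0.6, -0.4, -1.3]
finger_gap: 0.0251
grip_force: 73.5
```

Request:
move_arm:
  moves: [-0.0015,0.015,0,0,0.015,-0.003,0.03,0,0,0.015,-0.0045,0.045,0,0,0.015,-0.006,0.058,0,0,0.015,-0.007,0.068,0.0,0,0.015,-0.007,0.07,0.0,0,0.015,-0.006,0.06,0.02,0,0.015,-0.006,0.06,0.05,0,0.015,-0.006,0.04,0.08,0,0.015,0.0,0.0,0.08,0,0.015,0.0,-0.04,0.08,0,0.015,0.0,-0.08,0.08,0,0.015]

```text
clock: 12.97
tcp_pos: [0.4765, -0.1163, 0.164]
orientation: [0.001, -0.053, 0.999, -0.001]
wrist_force: [0.9, 0.3, -1.3]
finger_gap: 0.0252
grip_force: 73.7
```

```bash
python3 - <<'E'
from h import *
s=env.get_state();t=s["tcp_pos"];print(t,s["wrist_force"],s["finger_gap"],toP(t))
c=cam("scene"); a=np.array(c["pixels"])[150:300,190:340,::-1]; c=cam("top"); b=np.array(c["pixels"])[100:220,195:315,::-1]
cv2.imwrite("pics/wipe2.png",np.hstack([cv2.resize(a,(400,400),interpolation=3),cv2.resize(b,(400,400),interpolation=3)]))
E
```

```text
[ 0.4765126  -0.11628056  0.1640195 ] [ 0.92775583  0.28124161 -1.27241309] 0.025207952456424043 [-79.50924298  -6.60735336]
```

View pics/wipe2.png

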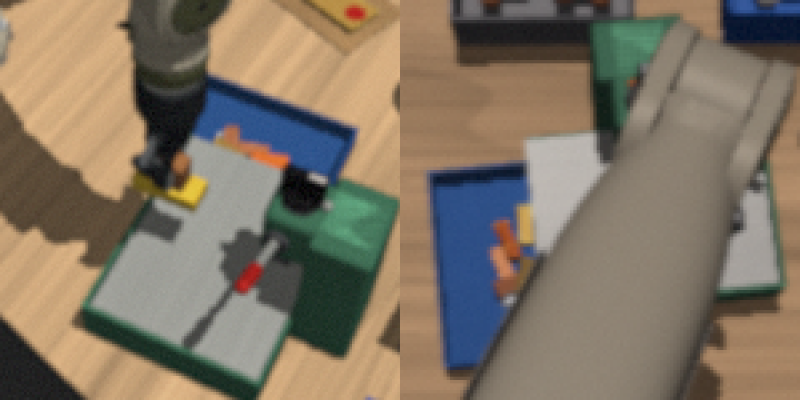

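Request:
move_arm:
  moves: [-0.008,-0.04,0,0,0.015,-0.016,-0.08,0,0,0.015,-0.024,-0.12,0,0,0.015,-0.032,-0.16,0,-0.01,0.015,-0.04,-0.2,0,-0.02,0.015,-0.048,-0.24,0,-0.03,0.015,-0.056,-0.27,-0.02,-0.041,0.015,-0.056,-0.27,-0.05,-0.041,0.015,-0.056,-0.27,-0.08,-0.041,0.015,-0.056,-0.27,-0.1,-0.041,0.015,-0.056,-0.27,-0.1,-0.041,0.015]

```text
clock: 13.98
tcp_pos: [0.4174, -0.3817, 0.058]
orientation: [-0.003, -0.031, 0.999, 0.004]
wrist_force: [-0.9, 0.5, -2.4]
finger_gap: 0.0253
grip_force: 73.5
```

```bash
python3 - <<'E'
from h import *
s=env.get_state();t=s["tcp_pos"];print(t,s["wrist_force"],s["finger_gap"])
c=cam("scene"); a=np.array(c["pixels"])[160:280,240:360,::-1]; c=cam("top"); b=np.array(c["pixels"])[120:220,195:295,::-1]
cv2.imwrite("pics/wipe3.png",np.hstack([cv2.resize(a,(400,400),interpolation=3),cv2.resize(b,(400,400),interpolation=3)]))
E
```

```text
[ 0.41735756 -0.38165688  0.05803112] [-0.93524086  0.49077667 -2.42042243] 0.02526704436770315
```

View pics/wipe3.png

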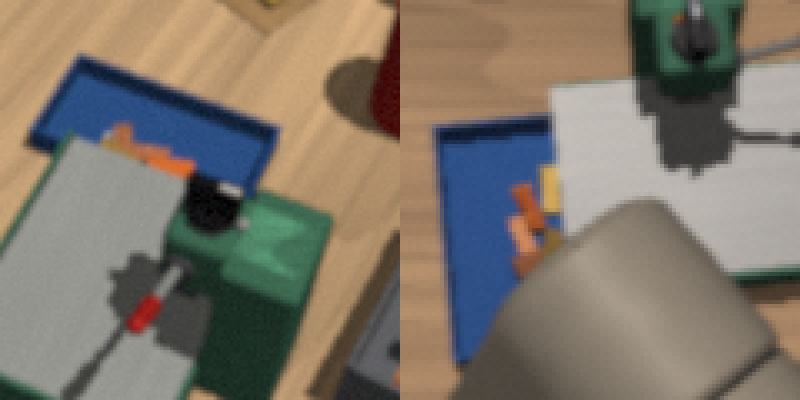

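The bed is clear in both views. All the strips lie in the tray, around (150,150) in the left crop and (530,225) in the right one. Setting the scraper down on its mat.

Request:
move_arm:
  moves: [0.0,0.0,0,0,0.015,0,0,-0.01,0,0.015,0,0,-0.02,0,0.015,0,0,-0.0265,0,0.015,0,0,-0.0265,0,0.015]

```text
clock: 14.5
tcp_pos: [0.4203, -0.385, 0.0365]
orientation: [0.0, -0.032, 0.999, -0.0]
wrist_force: [-0.2, -0.0, -0.6]
finger_gap: 0.025
grip_force: 74.4
```

```bash
python3 - <<'E'
from h import *
s=env.get_state();t=s["tcp_pos"];print(t,s["wrist_force"],s["finger_gap"],s["orientation"])
E
```

```text
[ 0.42032161 -0.38499689  0.03645688] [-0.17750704 -0.03243554 -0.58678963] 0.024989749274692035 [ 3.65365278e-04 -3.16888974e-02  9.99497673e-01 -2.87716053e-04]
```

Request:
move_arm:
  moves: [0,0,-0.001,0,0.015,0,0,-0.001,0,0.045,0,0,-0.001,0,0.065,0,0,-0.001,0,0.065,0,0,0.03,0,0.065,0,0,0.06,0,0.065,0,0,0.1,0,0.085,0,0,0.14,0,0.085,0,0,0.18,0,0.085]

```text
clock: 15.25
tcp_pos: [0.4196, -0.3845, 0.2178]
orientation: [-0.0, -0.032, 1.0, 0.0]
wrist_force: [1.2, -0.8, -0.6]
finger_gap: 0.0847
grip_force: 0.0
```

```bash
cat > plate.py <<'E'
from h import *
ct,cs=cam("top"),cam("scene")
for n,c in(("top",ct),("scene",cs)):
    H=hsv(c).astype(int);h,s,v=H[...,0],H[...,1],H[...,2]
    box=(110,160,175,230) if n=="top" else (275,120,345,170)
    red=((h<6)|(h>174))&(s>150)&(v>60)
    wh=(s<60)&(v>120)
    br=(h>14)&(h<32)&(s>160)&(v>100)
    for nm,m,z in(("red",red,.014),("box",wh,.056),("brass",br,.014)):
        for a,ce,r,_ in blobs(m,12,box)[:2]: print(n,nm,a,ce.round(1),ray(c,*ce,z)[:2].round(4),np.round(r[1],1))
a=np.array(ct["pixels"])[155:230,115:190,::-1]; b=np.array(cs["pixels"])[120:175,270:345,::-1]
cv2.imwrite("pics/plate.png",np.hstack([cv2.resize(a,(400,400),interpolation=3),cv2.resize(b,(545,400),interpolation=3)])[:,:800])
E
python3 plate.py; python3 -c "
from h import *
s=env.get_state();print(s['tcp_pos'],s['orientation'])
c=cam('scene');H=hsv(c).astype(int);print([(a,ce.round(1)) for a,ce,_,_ in blobs((H[...,0]>20)&(H[...,0]<34)&(H[...,1]>150)&(H[...,2]>60),15,(150,265,230,340))])"
```

```text
top red 33 [149.3 177.7] [0.4955 0.3701] [6. 5.]
top box 93 [137.9 200.3] [0.3984 0.3972] [10.4  8.9]
scene red 19 [322.8 154.5] [0.4978 0.3673] [3. 5.]
scene box 152 [337.1 127.8] [0.494  0.4937] [15. 12.]
scene box 97 [306.1 135.7] [0.4101 0.3847] [12.4 10.1]
[ 0.42243024 -0.38782913  0.22387996] [ 0.00383696 -0.03164582  0.99947965 -0.00492347]
[(np.int32(257), array([188.6, 301.8]))]
```

View pics/plate.png

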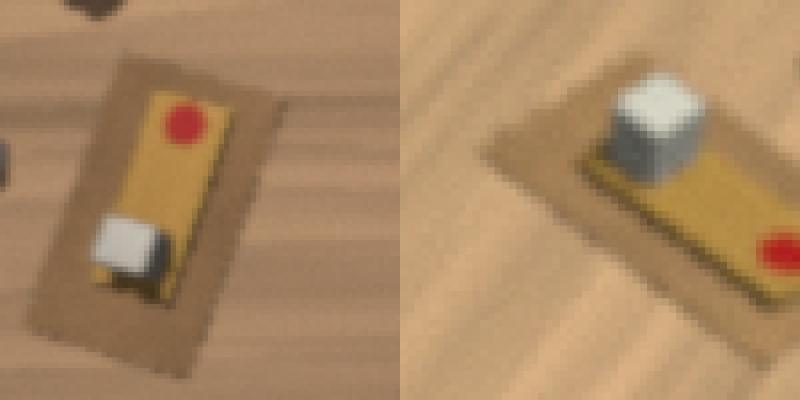

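The crop shows the plate, with its box at (125,243), or (657,103) in the scene half, and its red spot at (185,123). The plate yaw is about -0.27 and the box is at (0.3995, 0.396). It has not moved since the start. Going there.

Request:
move_arm:
  moves: [-0.001,0.038,0,-0.1,0.085,-0.002,0.076,0,-0.2,0.085,-0.003,0.114,0,-0.3,0.085,-0.004,0.152,0,-0.4,0.085,-0.005,0.19,0,-0.5,0.085,-0.006,0.228,0,-0.6,0.085,-0.007,0.266,0,-0.7,0.085,-0.008,0.304,0,-0.8,0.085,-0.009,0.342,0,-0.9,0.085,-0.01,0.38,0,-1.0,0.085,-0.011,0.418,0,-1.1,0.085,-0.012,0.456,0,-1.2,0.085]

```text
clock: 16.4
tcp_pos: [0.4071, 0.0666, 0.215]
orientation: [-0.001, 0.534, 0.846, -0.0]
wrist_force: [0.7, 0.4, -0.3]
finger_gap: 0.0848
grip_force: 0.0
```

Request:
move_arm:
  moves: [-0.001,0.038,0,-0.1,0.085,-0.002,0.076,0,-0.2,0.085,-0.003,0.114,0,-0.3,0.085,-0.004,0.152,0,-0.4,0.085,-0.005,0.19,0,-0.5,0.085,-0.006,0.228,0,-0.6,0.085,-0.007,0.266,-0.02,-0.7,0.085,-0.008,0.3,-0.04,-0.7,0.085,-0.008,0.32,-0.06,-0.7,0.085,-0.008,0.325,-0.06,-0.7,0.085]

```text
clock: 17.23
tcp_pos: [0.3972, 0.3911, 0.1504]
orientation: [-0.0, 0.789, 0.615, -0.004]
wrist_force: [-0.3, -0.7, -1.1]
finger_gap: 0.0848
grip_force: 0.0
```

```bash
python3 - <<'E'
from h import *
s=env.get_state();t=s["tcp_pos"];q=s["orientation"];print(t,2*np.arctan2(q[2],q[1])-np.pi/2)
print((np.array([.3995,.396,.030])-t).round(4))
E
python3 plate.py
```

```text
[0.39722733 0.39112356 0.15038219] -0.24677807166647847
[ 0.0023  0.0049 -0.1204]
top red 32 [149.3 177.8] [0.4951 0.3703] [6. 5.]
top box 161 [114.  221.5] [0.3184 0.4826] [22. 12.]
top box 66 [136.4 200. ] [0.3997 0.403 ] [8. 8.]
scene red 20 [322.7 154.5] [0.4974 0.3668] [3. 5.]
scene box 137 [337.5 127.9] [0.4954 0.4945] [11.2 14.8]
scene box 53 [306.4 133.5] [0.4054 0.3968] [9.2 6.4]
```

Request:
move_arm:
  moves: [0.003,0.0045,-0.02,-0.023,0.085,0.003,0.0045,-0.05,-0.023,0.085,0.003,0.0045,-0.08,-0.023,0.085,0.003,0.0045,-0.105,-0.023,0.085,0.003,0.0045,-0.12,-0.023,0.085,0.003,0.0045,-0.12,-0.023,0.085]

```text
clock: 17.83
tcp_pos: [0.4019, 0.3912, 0.034]
orientation: [0.0, 0.798, 0.603, -0.003]
wrist_force: [-1.2, -0.8, 0.2]
finger_gap: 0.0847
grip_force: 0.0
```

Request:
move_arm:
  moves: [0,0,0,0,0.06,0,0,0,0,0.045,0,0,0,0,0.03,0,0,0,0,0.025,0,0,0,0,0.025,0,0,0,0,0.025,0,0,0,0,0.025]
  newtons: 80

```text
clock: 18.42
tcp_pos: [0.4041, 0.3952, 0.0385]
orientation: [-0.0, 0.797, 0.604, 0.001]
wrist_force: [-1.2, -0.2, 7.1]
finger_gap: 0.0347
grip_force: 82.3
```

Request:
move_arm:
  moves: [0,0,0.02,0,0.025,0,0,0.04,0,0.025,0,0,0.066,0,0.025,0,0,0.066,0,0.025,0,0,0.066,0,0.025]

```text
clock: 18.83
tcp_pos: [0.4045, 0.3952, 0.1039]
orientation: [0.0, 0.797, 0.604, 0.002]
wrist_force: [0.2, -0.4, -3.6]
finger_gap: 0.0346
grip_force: 80.9
```

```bash
python3 - <<'E'
from h import *
s=env.get_state();t=s["tcp_pos"];q=s["orientation"];yaw=2*np.arctan2(q[2],q[1])-np.pi/2;print(t,yaw,s["wrist_force"],s["ft_torque"],s["finger_gap"],q)
print(PT-yaw)
for p in((-40,170,105),(-40,100,105),(-40,0,105)): print((W(p)-t).round(4))
R=lambda a:np.array([np.cos(a),np.sin(a)])
for n in("top","scene"):
    c=cam(n);H=hsv(c).astype(int);h,sa,v=H[...,0],H[...,1],H[...,2]
    for a,ce,r,_ in blobs(((h<6)|(h>174))&(sa>150)&(v>60),12,(130,150,175,200) if n=="top" else (290,100,345,170))[:2]:
        p=ray(c,*ce,t[2]-.0345+.01); d=p[:2]-t[:2]; print(n,a,ce,p,"along",d@R(yaw),"perp",d@R(yaw+np.pi/2))
E
```

```text
[0.40454626 0.39516688 0.10385444] -0.2733530336663521 [ 0.19722342 -0.40122279 -3.58655191] [0.01487895 0.14804666 0.0206999 ] 0.0346000352004051 [1.92236745e-04 7.96855249e-01 6.04167067e-01 1.95702997e-03]
0.37692330867503054
[ 0.093  -0.3317  0.0011]
[ 0.1002 -0.4013  0.0011]
[ 0.1106 -0.5008  0.0011]
top 34 [144.67647059 172.41176471] [0.50168713 0.36968401 0.07935444] along 0.10041353538308675 perp 0.0016875739278671767
scene 19 [326.36842105 143.26315789] [0.50372605 0.36386413 0.07935444] along 0.1039478946296028 perp -0.0033657833168192998
```

Request:
move_arm:
  moves: [0.009,-0.033,0,0.03,0.025,0.018,-0.066,0,0.07,0.025,0.028,-0.1,0,0.11,0.025,0.037,-0.133,0,0.15,0.025,0.046,-0.166,0,0.19,0.025,0.056,-0.2,0,0.23,0.025,0.065,-0.233,0,0.27,0.025,0.074,-0.266,0,0.31,0.025,0.083,-0.3,0,0.35,0.025,0.093,-0.332,0.001,0.377,0.025,0.093,-0.332,0.001,0.377,0.025,0.093,-0.332,0.001,0.377,0.025]

```text
clock: 19.93
tcp_pos: [0.4958, 0.0606, 0.1019]
orientation: [-0.001, 0.671, 0.741, -0.001]
wrist_force: [-0.3, 0.1, -3.8]
finger_gap: 0.0343
grip_force: 81.1
```

```bash
python3 - <<'E'
from h import *
s=env.get_state();t=s["tcp_pos"];q=s["orientation"];yaw=2*np.arctan2(q[2],q[1])-np.pi/2;print(t,yaw,PT,s["wrist_force"],s["ft_torque"],s["finger_gap"],toP(t))
print((W((-40,0,105))-t).round(4))
for n in("top","scene"):
    c=cam(n);H=hsv(c).astype(int);h,sa,v=H[...,0],H[...,1],H[...,2]
    for a,ce,r,_ in blobs(((h<6)|(h>174))&(sa>150)&(v>60),8,(190,110,270,190) if n=="top" else (300,150,350,200))[:2]:
        p=ray(c,*ce,t[2]-.0345+.01); print(n,a,ce,p,toP(p))
c=cam("scene"); save(c,"ins.png",(230,120,370,260),4)
E
```

```text
[0.49581716 0.06056144 0.1018613 ] 0.09933749618873278 0.103570275 [-0.2759697   0.14024293 -3.83335203] [ 0.02005544  0.14043166 -0.02492176] 0.03429908343161823 [-42.02528567 167.29121121]
[ 0.0193 -0.1662  0.0031]
```

View pics/ins.png

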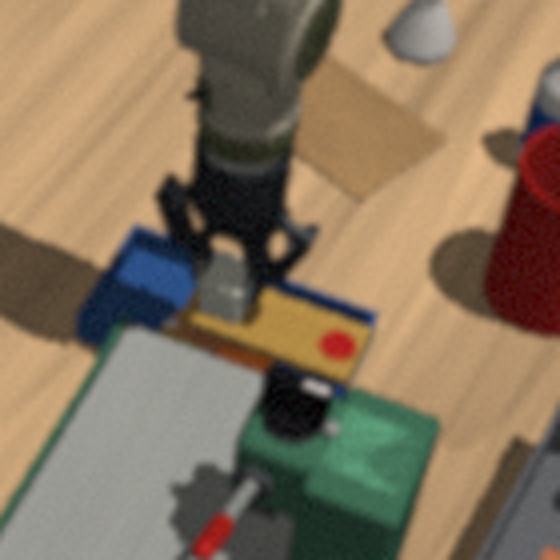

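The plate is held level over the tray, with the red spot at crop (338,345). The bed is empty and the foot is up. Next I'll measure the spot's offset numerically before sliding in.

```bash
cat > red.py <<'E'
from h import *
s=env.get_state();t=s["tcp_pos"];q=s["orientation"];yaw=2*np.arctan2(q[2],q[1])-np.pi/2;print(t,yaw,s["finger_gap"],toP(t),s["wrist_force"])
print((W((-40,0,105))-t).round(4))
for n in("top","scene"):
    c=cam(n);H=hsv(c).astype(int);h,sa,v=H[...,0],H[...,1],H[...,2]
    pr=proj(c,[[*(t[:2]+.1*np.array([np.cos(yaw),np.sin(yaw)])),t[2]-.0245]])[0]
    u,w=pr.astype(int)
    for a,ce,r,_ in blobs(((h<6)|(h>174))&(sa>140)&(v>50),6,(max(u-14,0),w-14,u+14,w+14))[:2]:
        p=ray(c,*ce,t[2]-.0245); print(n,a,ce.round(1),pr.round(1),toP(p)-toP(t))
E
python3 red.py
```

```text
[0.49507341 0.06303201 0.10229126] 0.10401322166192806 0.034606090936681905 [-42.50962562 169.82543254] [-0.37365431  0.69570529 -3.36832434]
[ 0.0201 -0.1687  0.0027]
scene 35 [314.1 205.5] [313.6 205.2] [101.78395806  -0.4436117 ]
```

Request:
move_arm:
  moves: [0.003,-0.016,0.003,0,0.025,0.005,-0.032,0.003,0,0.025,0.007,-0.048,0.003,0,0.025,0.008,-0.064,0.003,0,0.025,0.01,-0.08,0.003,0,0.025,0.012,-0.096,0.003,0,0.025,0.013,-0.112,0.003,0,0.025,0.015,-0.128,0.003,0,0.025,0.017,-0.144,0.003,0,0.025,0.018,-0.16,0.003,0,0.025,0.019,-0.1687,0.003,0,0.025,0.019,-0.1687,0.003,0,0.025]

```text
clock: 21.18
tcp_pos: [0.5159, -0.107, 0.1064]
orientation: [0.0, 0.67, 0.743, -0.0]
wrist_force: [-1.5, 0.1, -4.2]
finger_gap: 0.0347
grip_force: 81.0
```

```bash
python3 red.py
```

```text
[ 0.51586861 -0.1069941   0.10641064] 0.1028996526158934 0.034731553840282245 [-39.40404785  -1.43948252] [-1.50595193  0.06367085 -4.18554479]
[-0.0007  0.0014 -0.0014]
scene 53 [283.5 252.9] [294.9 244.9] [ 80.03415476 -41.06472942]
```

Request:
move_arm:
  moves: [-0.0015,0.001,-0.006,0,0.025,-0.0015,0.001,-0.012,0,0.025,-0.0015,0.001,-0.017,0,0.025,-0.0015,0.001,-0.0205,0,0.025,-0.0015,0.001,-0.0205,0,0.025,-0.0015,0.001,-0.0205,0,0.025]

```text
clock: 21.78
tcp_pos: [0.5137, -0.105, 0.0856]
orientation: [-0.0, 0.669, 0.743, -0.0]
wrist_force: [-0.0, -1.2, -3.4]
finger_gap: 0.0346
grip_force: 81.0
```

```bash
python3 red.py|head -2; python3 - <<'E'
from h import *
c=cam("top");I=np.array(c["pixels"])
s=env.get_state();print(s["ft_torque"],s["orientation"])
E
```

```text
[ 0.51369811 -0.10504781  0.08560991] 0.10382756034326057 0.034602932360293895 [-41.36170137   0.72077395] [-0.04986583 -1.24649771 -3.40560517]
[ 0.0014 -0.0006  0.0194]
[-0.04069437  0.0659432  -0.01260111] [1.10488792e-04 6.69579707e-01 7.42740196e-01 6.83145080e-05]
```

Request:
move_arm:
  moves: [0.0,-0.0005,-0.001,0,0.025,0.0,-0.0005,-0.002,0,0.025,0,-0.0005,-0.002,0,0.025]

```text
clock: 22.18
tcp_pos: [0.5142, -0.1061, 0.0845]
orientation: [0.0, 0.67, 0.743, 0.0]
wrist_force: [-0.6, -1.3, -0.5]
finger_gap: 0.0345
grip_force: 81.8
```

Request:
move_arm:
  moves: [0,0,0,0,0.05,0,0,0,0,0.065,0,0,0,0,0.065,0,0,0.0,0,0.065,0,0,0.03,0,0.065,0,0,0.06,0,0.065,0,0,0.1,0,0.065,0,-0.02,0.14,0,0.065,-0.01,-0.06,0.17,0,0.065,-0.02,-0.1,0.19,0,0.065,-0.02,-0.14,0.19,0,0.065,-0.02,-0.18,0.19,0,0.065]

```text
clock: 23.18
tcp_pos: [0.4944, -0.2768, 0.2768]
orientation: [0.003, 0.669, 0.743, 0.0]
wrist_force: [0.9, 0.0, -0.5]
finger_gap: 0.0649
grip_force: 0.0
```

```bash
python3 - <<'E'
from h import *
s=env.get_state();print(s["tcp_pos"],toP(s["tcp_pos"]))
c=cam("scene"); a=np.array(c["pixels"])[165:285,235:335,::-1]; d=cam("top"); b=np.array(d["pixels"])[115:215,215:315,::-1]
cv2.imwrite("pics/pl2.png",np.hstack([cv2.resize(a,(400,480),interpolation=3),cv2.resize(b,(400,480),interpolation=3)]))
H=hsv(d).astype(int);h,sa,v=H[...,0],H[...,1],H[...,2]
P=[W((-45+5-1,0,102)),W((-70,-30,60)),W((-70,30,60)),W((80,30,60)),W((-58,-20,102))]
for n,k in(("top",d),("scene",c)): print(n,proj(k,P).round(1).tolist())
for nm,m in(("brass",(h>14)&(h<32)&(sa>130)&(v>80)),):
  for x in blobs(m,30,(225,130,310,205))[:2]: print(nm,x[0],x[1],x[2])
E
```

```text
[ 0.49443709 -0.2767755   0.27681996] [ -78.27360822 -168.09538599]
top [[270.4, 167.1], [278.5, 176.2], [263.0, 177.9], [258.6, 140.6], [276.3, 170.9]]
scene [[264.8, 228.3], [251.9, 239.7], [260.2, 225.5], [303.9, 243.2], [257.0, 231.2]]
brass 60 [266.9        164.63333333] ((269.31707763671875, 167.85365295410156), (17.448183059692383, 13.251785278320312), 83.6598129272461)
brass 35 [231.88571429 183.02857143] ((231.76470947265625, 182.94117736816406), (3.395498752593994, 10.186494827270508), 14.03624439239502)
```

View pics/pl2.png

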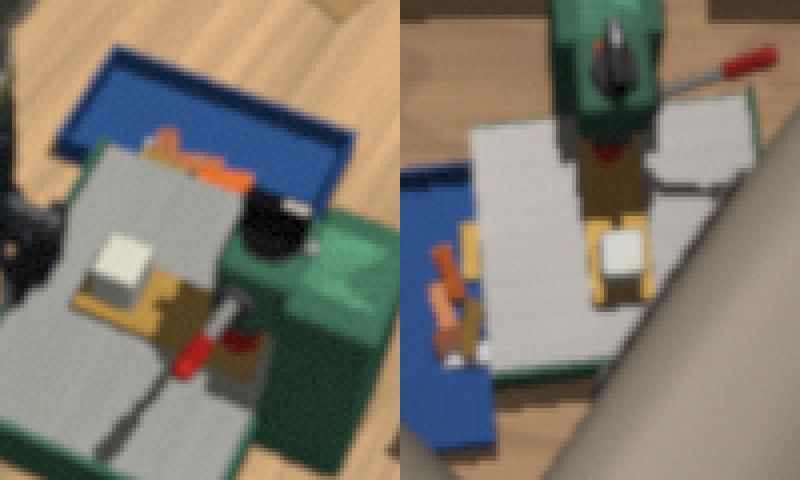

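The plate lies square. Its front corners are within 1 px of prediction and the spot is under the foot, at (240,338) in the scene crop and (608,150) in the top crop. All the strips are in the tray. Now to the lever.

Request:
move_arm:
  moves: [0.03,0.015,0.02,0,0.06,0.06,0.03,0.02,0,0.06,0.09,0.045,0.02,0,0.06,0.12,0.06,0.02,0,0.06,0.133,0.064,0.015,0,0.06,0.133,0.064,0.0,0,0.06,0.133,0.064,-0.03,0,0.06,0.133,0.064,-0.06,0,0.06,0.133,0.064,-0.073,0,0.06,0.133,0.064,-0.073,0,0.06]

```text
clock: 24.12
tcp_pos: [0.6249, -0.2091, 0.1958]
orientation: [-0.004, 0.669, 0.743, -0.001]
wrist_force: [-0.8, 0.2, -1.0]
finger_gap: 0.0598
grip_force: 0.0
```

Request:
move_arm:
  moves: [0,0,0,0,0.03,0,0,0,0,0.01,0,0,0,0,0.01,0,0,0,0,0.01,0,0,0,0,0.01,0,0,0,0,0.01]
  newtons: 25

```text
clock: 24.62
tcp_pos: [0.6276, -0.2117, 0.202]
orientation: [0.001, 0.67, 0.743, 0.0]
wrist_force: [-1.1, -2.3, 3.5]
finger_gap: 0.0147
grip_force: 26.3
```

Request:
move_arm:
  moves: [0,-0.004,-0.01,0,0.01,0.001,-0.007,-0.02,0,0.01,0.001,-0.0095,-0.03,0,0.01,0.001,-0.011,-0.04,0,0.01,0.001,-0.0115,-0.05,0,0.01,0.001,-0.01,-0.06,0,0.01,0.001,-0.0075,-0.07,0,0.01,0.001,-0.004,-0.08,0,0.01,0,-0.001,-0.088,0,0.01,0,0.001,-0.093,0,0.01,0,0.001,-0.095,0,0.01,0,0.001,-0.095,0,0.01]

```text
clock: 25.62
tcp_pos: [0.6277, -0.2111, 0.1101]
orientation: [0.003, 0.67, 0.743, -0.001]
wrist_force: [-7.3, -3.7, 23.0]
finger_gap: 0.0152
grip_force: 31.6
```

Request:
move_arm:
  moves: [0,0,0.005,0,0.03,0,0,0.005,0,0.05,0,0,0.005,0,0.06,0,0,0.04,0,0.06,0,0,0.08,0,0.06,0,0,0.12,0,0.06,0,0,0.16,0.12,0.06,0,0,0.2,0.24,0.06,0,0,0.2,0.36,0.06,0,0,0.2,0.48,0.06,0,0,0.2,0.6,0.06,0,0,0.2,0.72,0.06]

```text
clock: 26.62
tcp_pos: [0.6271, -0.2092, 0.304]
orientation: [-0.001, 0.362, 0.932, 0.0]
wrist_force: [0.8, 0.1, -0.5]
finger_gap: 0.0597
grip_force: 0.0
```

```bash
python3 - <<'E'
from h import *
s=env.get_state();t=s["tcp_pos"];q=s["orientation"];yaw=2*np.arctan2(q[2],q[1])-np.pi/2;print(t,yaw)
c=cam("scene"); H=hsv(c).astype(int); m=((H[...,0]<6)|(H[...,0]>174))&(H[...,1]>150)&(H[...,2]>80)
print([(a,ce.round(1)) for a,ce,_,_ in blobs(m,6,(255,200,330,290))[:3]],[proj(c,[W((60,-35-95*np.cos(f),165+95*np.sin(f)))])[0].round(1) for f in(-.5,-.45,-.4)])
print((W((70,0,221))-t).round(4), PT+np.pi/2-yaw)
d=cam("top");I=np.array(d["pixels"]);p=proj(d,[W((70,0,244))])[0];print(p)
h=hsv(d).astype(int); u,v=p.astype(int)
print([(a,ce.round(1),r) for a,ce,r,_ in blobs((h[...,2]<75)&(h[...,1]<90),15,(u-12,v-14,u+13,v+14))[:2]])
E
```

```text
[ 0.62712808 -0.2091587   0.30403371] 0.8302157340005336
[(np.int32(66), array([280.2, 270.9]))] [array([279.9, 269.9]), array([279.7, 269.8]), array([279.5, 269.6])]
[-0.0026  0.1149 -0.083 ] 0.8441508593603673
[268.65238165 125.38473145]
[(np.int32(65), array([261.5, 127.9]), ((262.4000549316406, 124.70000457763672), (4.0249223709106445, 29.516094207763672), 26.56505012512207))]
```

Request:
move_arm:
  moves: [0,0.03,0,0.12,0.06,-0.001,0.06,0,0.24,0.06,-0.002,0.09,0,0.36,0.06,-0.002,0.115,0,0.48,0.06,-0.002,0.115,0,0.6,0.06,-0.002,0.115,0,0.72,0.06,-0.002,0.115,0,0.844,0.06,-0.002,0.115,0,0.844,0.06,-0.002,0.115,-0.03,0.844,0.06,-0.002,0.115,-0.06,0.844,0.06,-0.002,0.115,-0.075,0.844,0.06,-0.002,0.115,-0.08,0.844,0.06]

```text
clock: 27.72
tcp_pos: [0.6231, -0.0943, 0.2213]
orientation: [-0.003, -0.046, 0.999, 0.001]
wrist_force: [-0.7, 0.2, 0.4]
finger_gap: 0.0604
grip_force: 0.0
```

Request:
move_arm:
  moves: [0,0,-0.003,0,0.06,0,0,-0.003,0,0.03,0,0,-0.003,0,0.01,0,0,-0.003,0,0.005,0,0,-0.003,0,0.005,0,0,-0.003,0,0.005,0,0,-0.003,0,0.005]
  newtons: 40

```text
clock: 28.3
tcp_pos: [0.6258, -0.0948, 0.2241]
orientation: [0.001, -0.048, 0.999, -0.0]
wrist_force: [-0.4, 1.3, 6.2]
finger_gap: 0.0134
grip_force: 40.8
```

```bash
python3 - <<'E'
from h import *
s=env.get_state();t=s["tcp_pos"];q=s["orientation"];yaw=2*np.arctan2(q[2],q[1])-np.pi/2;print(t,yaw-PT-np.pi/2,s["wrist_force"],s["ft_torque"],s["finger_gap"],s["grip_force"],toP(t),s["joint_pos"])
E
```

```text
[ 0.62583086 -0.09482046  0.22414432] -0.006872973764995738 [-0.42185581  1.27937906  6.23918756] [ 0.34415958 -0.04377953 -0.02193454] 0.013438435754138925 40.77876091003418 [71.22752873 -0.69955238] [-2.77424073e-01  4.30133711e-01  1.79678799e-01  1.31766732e+00
  7.08732776e-04 -3.74120427e-01]
```

Request:
move_arm:
  moves: [0,0,0,-0.09,0.005,0,0,0,-0.18,0.005,0,0,0,-0.27,0.005,0,0,0,-0.36,0.005,0,0,0,-0.45,0.005,0,0,0,-0.54,0.005,0,0,0,-0.63,0.005,0,0,0,-0.72,0.005,0,0,0,-0.81,0.005,0,0,0,-0.9,0.005,0,0,0,-1.0,0.005,0,0,0,-1.05,0.005]
  newtons: 50

```text
clock: 29.3
tcp_pos: [0.6256, -0.0952, 0.2242]
orientation: [0.001, 0.461, 0.887, 0.0]
wrist_force: [-1.7, 1.1, 6.1]
finger_gap: 0.0132
grip_force: 50.8
```

Request:
move_arm:
  moves: [0,0,0,0,0.005,0,0,0,0,0.03,0,0,0,0,0.05,0,0,0,0,0.05,0,0,0.03,0,0.05,0,0,0.07,0,0.05,-0.03,-0.02,0.1,0,0.05,-0.06,-0.05,0.1,0,0.05,-0.09,-0.08,0.1,0,0.05,-0.12,-0.12,0.1,0,0.05,-0.14,-0.16,0.1,0,0.05,-0.16,-0.2,0.1,0,0.05]

```text
clock: 30.3
tcp_pos: [0.4725, -0.2783, 0.3229]
orientation: [0.0, 0.458, 0.889, -0.0]
wrist_force: [1.6, -0.3, 0.1]
finger_gap: 0.0502
grip_force: 0.0
```

```bash
python3 - <<'E'
from h import *
s=env.get_state();print(s["tcp_pos"],s["clock"])
d=cam("top");H=hsv(d).astype(int);h,sa,v=H[...,0],H[...,1],H[...,2]
p=proj(d,[W((70,0,244)),W((60,-35-95*np.cos(.5),119))]);print(p)
u,w=p[0].astype(int)
print("orange",[(a,ce.round(1)) for a,ce,_,_ in blobs((h>5)&(h<20)&(sa>150)&(v>90),2,(u-14,w-16,u+14,w+16))[:3]])
print("V",v[w-9:w+10,u-8:u+9])
print("lever",[(a,ce.round(1)) for a,ce,_,_ in blobs(((h<6)|(h>174))&(sa>150)&(v>80),6,(285,115,320,150))])
c=cam("scene");H=hsv(c).astype(int);h,sa,v=H[...,0],H[...,1],H[...,2]
for nm,m,b in(("yel",(h>20)&(h<34)&(sa>150)&(v>60),(150,265,230,340)),("wood",(h<20)&(sa>60)&(v>70)&(v<180),(170,280,205,310))):
    print(nm,[(a,ce.round(1)) for a,ce,_,_ in blobs(m,15,b)[:2]])
q=proj(c,[W((-40,0,102))])[0]; print("box",q,[(a,ce.round(1)) for a,ce,_,_ in blobs((sa<25)&(v>170),20,(250,210,285,250))[:3]])
E
```

```text
[ 0.47252312 -0.2782997   0.32292501] 30.3
[[268.65238165 125.38473145]
 [298.78951814 136.59648982]]
orange []
V [[119 124 123 126 125 124 120 123 122 127 122 127 133 133 125 108  99]
 [121 127 128 131 127 126 123 124 121 123 116 116 118 122 120 107 100]
 [121 126 124 126 124 125 121 123 115 117 112 113 109 108 106 103 100]
 [121 126 125 128 127 124 121 124 119 119 113 113 105 100 101 101 100]
 [114 117 120 118 116 116 113 117 114 113 109 105  92  85  93 102 101]
 [115 118 118 119 116 111 104 112 119 109 101 101 102 102  98  93  85]
 [105 111 109 109 108  99  90  90  93  84  85 113 142 144 107  79  73]
 [102 102 103 103 101  91  78  66  61  75 103 138 151 123  79  65  70]
 [ 97 103 104 100  91  77  62  55  58  86 119 127 107  71  45  57  71]
 [ 97 101 101  91  75  61  56  55  58  69  81  79  52  30  32  61  76]
 [ 96 101  95  79  60  55  56  57  56  51  47  37  17  17  42  73  81]
 [ 95 101  87  69  57  57  56  51  46  39  23  13   3  25  54  82  86]
 [ 91  94  80  54  55  55  52  44  32  14  11   7  10  17  44  72  83]
 [ 90  91  71  45  42  43  37  27  12   3   9   2   9  20  39  67  84]
 [ 87  91  70  34  21  27  19   9   7  11  12  12  20  33  46  70  87]
 [ 87  93  78  40  11   8   4   6   6   6  15  26  36  42  52  72  88]
 [ 86  95  81  45  16   9   5  12   7  19  33  45  45  44  61  85  91]
 [ 84  95  83  51  23  13   8  13  17  27  37  41  42  51  73  91  94]
 [ 82  93  83  53  31  25  21  20  22  23  30  43  59  77  89  93  93]]
lever [(np.int32(25), array([299.5, 135.8]))]
yel [(np.int32(260), array([188.5, 301.8]))]
wood [(np.int32(193), array([186., 293.]))]
box [265.14621905 228.46894   ] [(np.int32(127), array([265.6, 228.8]))]
```

```bash
python3 -c "
from h import *
print(env.hand_in())"
```

```text
the job is handed in; nothing more can be done
None
```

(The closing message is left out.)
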